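Drive the corner nail, then hold out the fence's telescoping stop

ROBOT

A 7-joint arm with a two-finger parallel gripper is mounted at the origin on the work surface. World frame = base frame: x ahead of the robot, y to its left, z up, the work surface at z = 0. Lengths are in m, angles in rad, forces in N, time in s.
With the tool pointing down it reaches from about 0.425 to 0.825 m from the base axis. Payload 3.6 kg.
Tool frame: the origin (TCP) lies between the finger pads; the fingertips stand manip.finger_overhang ahead of it and the grasp point (between the pads) lies 11 mm behind it (manip.finger_overhang is the distance from the TCP to the fingertips, in m); y points along the fingers, x is the direction in which the jaws open and shut, and the axes are right-handed (so a half turn about y gives the same grasp; the last joint's range is limited). The gripper opens to 93 mm and grips with 3 to 60 N. Pads are 15 mm wide; open, the fingers measure 128 mm over their backs; the gripper's body (75 mm by 188 mm) begins 65 mm behind the grasp point.
Start: joints at [-1.139, 0.615, -0.013, 1.423, 0.008, 1.103, -0.04], TCP at [0.288, 0.583, 0.227] pointing down, gripper open.
Joint ranges: [-3.12, 3.12], [-0.3, 2.06], [-1.34, 1.32], [0.26, 2.42], [-1.36, 4.5], [0.01, 1.98], [-2.84, 2.84]. Speed limits (rad/s): [2.79, 2.79, 3.14, 3.14, 3.14, 3.14, 3.14].

INTERFACE

Orientations are given as [roll, pitch, yaw] about the fixed x, y, z axes, in that order (R = Rz(yaw) Ry(pitch) Rx(roll)).
In Python, from cell import manip gives the robot as it stands.
- The arm moves only by the tool step_arm, never from a script. Its argument "steps" is one flat list of numbers, 7 for each row, row after row: the gripper command: -1 is fully open, 1 is shut, values between are in proportion, then the shift along the tool's x, y, z in cm, then the turn, a rotation vector about the tool's x, y, z in rad. A call has 1 to 20 rows; each row is the pose to reach, as a shift and turn from the pose commanded when the call began, along the tool's axes at that moment; what a row does not reach only later rows make up. A row lasts 1/12 s, in which the tool goes at most 41.7 mm and 7.16 degrees, less where a joint would pass 70% of its speed; a pose out of reach is approached as far as the arm can. A call with a gripper value outside its range is refused whole. The fingers move at their own pace and stop on an object; "squeeze" is the grip in N (left out, the last holds). Time passes only in rows, so rows that repeat a pose let the fingers close. It gives the time, the measured TCP pose, the force and the opening at its end, in the units of the state.
- manip.state(): the state, without advancing time (a new reading comes with each control period).
- manip.capture(name): name is "scene" or "top" or "wrist"; returns a dict with "color" (420x560x3 uint8, blue, green, red), "K" (3x3 intrinsics, pixels), "k1" (the pictures are not rectified: a ray, as slopes to the right and down, at radius r is drawn at 1 + k1 r^2 times it, then the intrinsics apply), "world_from_camera" (4x4, takes a point from camera to world coordinates); the wrist camera has in their place "tool_from_camera" (4x4, takes a point from camera to tool coordinates, whose origin is the TCP and whose axes are the tool frame's). Camera axes: x right, y up, looking along -z (the intrinsics and any distortion apply to the point x, -y, -z); pixel columns grow to the right and rows downward; lengths in m; the calibration is good to about 2 mm. A picture is of the moment at which its call begins: read the wrist's pose just before it. There is no depth.
- manip.job_done(): hands the job in, once; it reports no verdict.
The state is a dict: "clock": time; "joints": joint angles; "joint_velocities": joint speeds; "effort": joint torques, N m; "eef_pos": TCP position; "tcp_rot": TCP orientation; "contact_force": force on the tool from outside, world axes, zero at the start; "wrist_torque": the same for the moment, N m; "width": finger opening in m.
Only numpy, scipy, OpenCV 4.12 (cv2) and the standard library are available. Lean on these libraries where they do the work, as an engineer would, in place of code of your own. Each camera call takes 0.05 s, during which the arm holds its last target. There are 200 camera calls.

TASK

Nail the corner that lies in the nailer by pulling its sprung hand lever forward through its full stroke, and ease it slowly all the way back before letting go. Then, so that the next moulding can be butted against it, squeeze in the side button on the grip of the slide fence's telescoping stop arm, draw the arm out past its first stop to the second stop, and finish while still holding it there fully extended (it springs back if let go). Leave the other things on the bench where they lie.

Things in the scene. Friction and masses are not known exactly. Their poses are not given: they have to be found in the camera images.
- lever_grip (a point): centre of the lever's cross bar: a black round bar 18 across, 110 long, level, parallel to the nailer's y axis, carried at its two ends by two steel side rods of 12 mm (49 mm clear each side of this point), so that it can be pinched from above at its middle. At rest it stands about 248 above the bench; nothing of the nailer rises above 150. Its frame swings with the lever. (Bare sizes are in mm.)
- lever_pivot (a point): point on the lever's hinge line (the nailer's y axis through it), midway between the side rods, 90 above the bench, fixed to the grey corner nailer; the nailer's front looks to this frame's -x, towards the robot. The cross bar is 160 from it. (Bare sizes are in mm.)
- lever (a joint): lever angle in rad: 0 at rest (bar leaning 0.15 rad beyond upright, away from the nailer's front), grows as the bar is pulled over to the nailer's front (-x), end of stroke 0.90. Sprung: about 1.5 N at the bar at rest, 10 N at the end of its stroke; let go, it snaps back.
- grip_block: the black grip block at the left (+y) end of the slide fence's telescoping arm: 30 (x) x 64 (y) x 34 (z), origin at its centre, 65 above the bench; its +y end carries a steel plate 44 wide, 50 high, 6 thick. Its +y axis is the direction in which the arm is drawn out. The fence housing begins 44 from this centre on the -y side when the arm is home and its highest part (clamp knob) reaches 112 high; the track below is 15 high. (Bare sizes are in mm.)
- grip_centre (a point): centre of the grip block: pinch here from above, fingers closing along the block's x axis on the block's -x face (15 from here) and the button on its +x face (22 from here when out, 16 when pressed). (Bare sizes are in mm.)
- side_button (a joint): grey push button, 36 (y) x 22 (z), centred on the +x face of the grip block; 0 = out, 0.006 m = fully in. Spring 3 N at first, 6.6 N fully in. The arm is unlocked only while it is in by more than 0.004; squeezing the block in the gripper with 12 N or more presses it. (Bare sizes are in mm.)
- stop_arm (a joint): how far the arm is drawn out of the fence, in m, straight along the grip block's +y: 0 home (locked), first stop at 0.065 (locks there if the button is let out), second stop 0.130 = the end of its travel, where it does not lock. A spring draws it home with 2 N (home) to 5 N (second stop), plus light friction.
- strip_mid (a point): beech moulding strip, 24 x 420 x 20, lying along y at the far side; this point is at its middle, half-way up. Not to be disturbed. (Bare sizes are in mm.)
- scribe_mid (a point): copper scribe, a thin 10 mm rod 140 long, lying; this point is in the middle of its handle. Not to be disturbed. (Bare sizes are in mm.)
- cartridge_mid (a point): black steel v-nail cartridge, lying bar 100 x 28 x 30; this point is at its middle, half-way up. Not to be disturbed. (Bare sizes are in mm.)
- spacer1_mid (a point): white nylon frame spacer, ring 36 across, 20 high, the nearer one; this point is at its middle, half-way up. Not to be disturbed. (Bare sizes are in mm.)
- spacer2_mid (a point): white nylon frame spacer, ring 36 across, 20 high, the farther one; this point is at its middle, half-way up. Not to be disturbed. (Bare sizes are in mm.)
- square_mid (a point): small try square lying flat, wooden stock 90 long, steel blade 130 long; this point is in the middle of its wooden stock. Not to be disturbed. (Bare sizes are in mm.)
- glue_mid (a point): standing glue bottle, 56 across, 150 tall; this point is at its middle, half-way up. Not to be disturbed. (Bare sizes are in mm.)
There are look-alikes about, which are no part of the job. What is shaped like the part that bears lever_grip but green is not meant.

How it is judged:
By the outcome, as a careful person would: the job done as asked, in the order asked, and still so for the second after the job is handed in, while the arm keeps its last pose, push and grip.
It also fails if it takes over 58 s, if anything falls off the work surface, if the arm or the gripper's body presses on something with over 40 N, if the wrist force passes 120 N, or if a joint passes its speed limit or range.

## Working session

There is one attempt and no reset: what is moved stays moved. The work goes in short steps, Python scripts to look and compute and a tool call to move; the robot and the scene stay as the last step left them, time stands still between calls to the robot, and variables do not carry over. Pictures are saved under pics/ and viewed, about 8 in all and at most 12, crops included, and the job is handed in when it is done.

Besides the shell and the picture viewer there is one more tool, called as name(argument=value, ...) on one line, values as JSON. step_arm: Moves the arm, as the interface text tells. Its arguments: {"type":"object","properties":{"steps":{"type":"array","items":{"type":"number"}},"squeeze":{"type":"number"}},"required":["steps"]}

```bash
mkdir -p pics; ls; python3 - <<'E'
from cell import manip
import cv2
print(manip.state(), manip.finger_overhang)
for n in("scene","top"):
    c=manip.capture(n); cv2.imwrite(f"pics/{n}0.png",c["color"]); print(n,c["K"],c["k1"],c["world_from_camera"])
E
```

```text
pics
{'clock': 0.0, 'joints': array([-1.13849371,  0.61592017, -0.01259584,  1.4248802 ,  0.0081188 ,
        1.10340248, -0.04042006]), 'joint_velocities': array([-0.00097135,  0.00091822,  0.00033113, -0.00022816,  0.00050122,
       -0.00052406, -0.00150221]), 'effort': array([ 3.46715515e-04, -4.58939731e+01,  2.09175115e-01, -1.65745926e+01,
       -6.10177475e-02,  2.04622565e-02,  2.43371014e-04]), 'eef_pos': array([0.28753505, 0.58208767, 0.2254868 ]), 'tcp_rot': array([-1.57086178,  0.00255878,  1.11203167]), 'contact_force': array([-0.13092965, -0.94360694,  0.88998867]), 'wrist_torque': array([-0.02617546, -0.01619427, -0.01580602]), 'width': 0.09310852246229849} 0.008
scene [[530.21805961   0.         281.43933955]
 [  0.         530.21805961 209.12082279]
 [  0.           0.           1.        ]] -0.04246781447214183 [[ 0.76286609 -0.39620992  0.51093348  1.1798056 ]
 [ 0.64649332  0.45639057 -0.61135427 -0.65907644]
 [ 0.00903941  0.79669652  0.60431196  0.93578853]
 [ 0.          0.          0.          1.        ]]
top [[460.43803435   0.         278.1479738 ]
 [  0.         460.43803435 212.22204428]
 [  0.           0.           1.        ]] -0.1153239080819404 [[-0.00266216  0.99841561 -0.05620665  0.472364  ]
 [-0.99998058 -0.00234116  0.00577615  0.12614003]
 [ 0.00563541  0.05622093  0.99840245  1.28404456]
 [ 0.          0.          0.          1.        ]]
```

View pics/scene0.png

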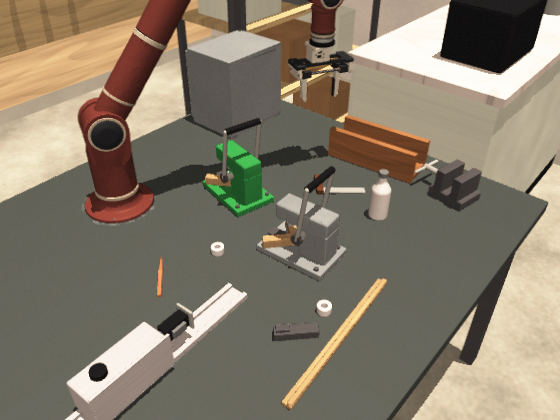

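View pics/top0.png

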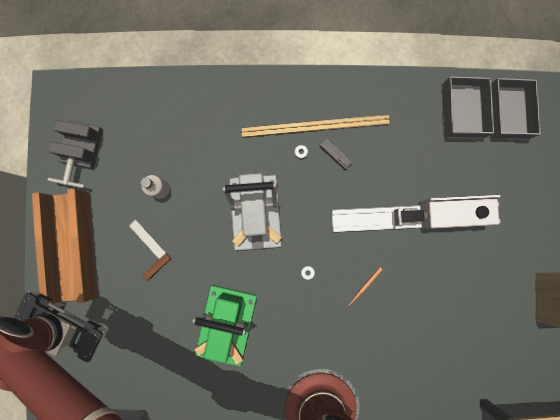

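The scene view shows a green nailer (bar at about 242,126) and a grey one (bar at about 321,178). In the top view the green bar is at (220,326) and the grey bar at (249,187). The grey one fits the description. The fence grip is at about (410,216) in the top view. I'll check both in enlarged crops.

```bash
python3 - <<'E'
import cv2,numpy as np
t=cv2.imread("pics/top0.png");s=cv2.imread("pics/scene0.png")
a=cv2.resize(t[165:255,215:295],(400,450)[0:2] and (400,450),interpolation=cv2.INTER_CUBIC)   # x5
b=cv2.resize(t[185:245,365:445],(400,300),interpolation=cv2.INTER_CUBIC)
c=cv2.resize(s[155:275,255:345],(360,480),interpolation=cv2.INTER_CUBIC) #x4
d=cv2.resize(s[285:355,150:240],(360,280),interpolation=cv2.INTER_CUBIC)
b=b[:150+150]
im=np.zeros((600,800,3),np.uint8)
im[:450,:400]=a; im[:300,400:]=b; im[300:580,420:780]=d
cv2.imwrite("pics/crop1.png",im); cv2.imwrite("pics/crop2.png",c)
E
```

```text
(no output)
```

View pics/crop1.png

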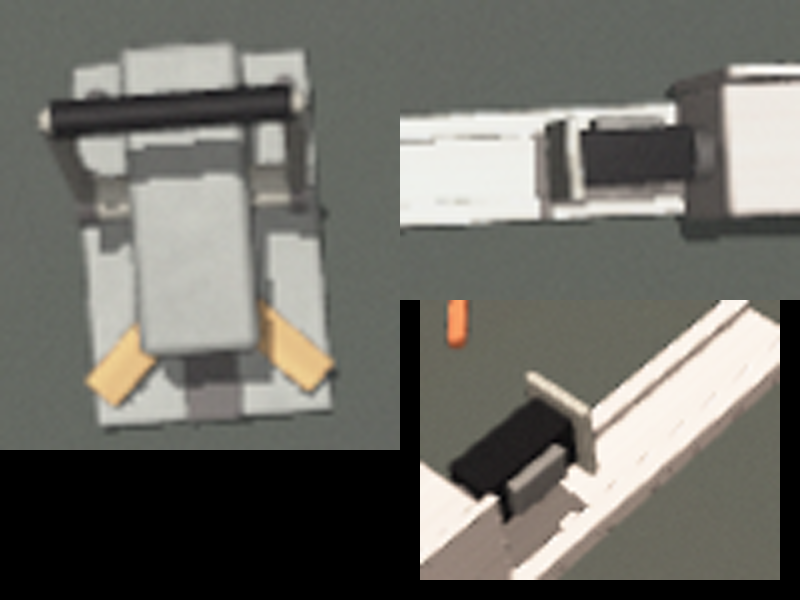

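View pics/crop2.png

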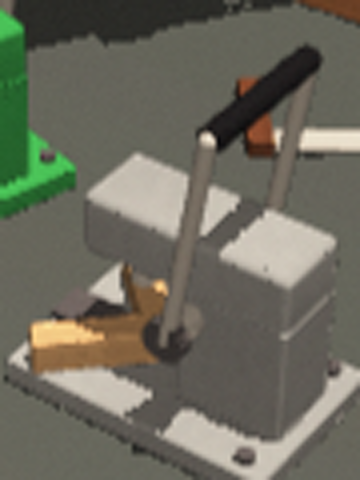

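The crops confirm a grey body with a black bar (middle at top 249.2,187.0 and scene 320,179.5). The fence grip has its grey button on the far (+x) face, and the block top's centre is at about top (412,216). Next I'll triangulate these.

```bash
cat > h.py <<'E'
import numpy as np,cv2
from cell import manip
def ray(c,uv,T=None):
    K=c["K"];T=c["world_from_camera"] if T is None else T
    d=np.array([[[ (uv[0]-K[0,2])/K[0,0],(uv[1]-K[1,2])/K[1,1] ]]])[0,0]
    p=d.copy()
    for _ in range(20): p=d/(1+c["k1"]*(p@p))
    v=T[:3,:3]@np.array([p[0],-p[1],-1]); return T[:3,3],v/np.linalg.norm(v)
def atz(c,uv,z,T=None):
    o,v=ray(c,uv,T); return o+v*(z-o[2])/v[2]
def tri(r1,r2):
    A=np.zeros((3,3));b=np.zeros(3)
    for o,v in(r1,r2):
        M=np.eye(3)-np.outer(v,v);A+=M;b+=M@o
    p=np.linalg.solve(A,b); return p,[np.linalg.norm((np.eye(3)-np.outer(v,v))@(p-o))for o,v in(r1,r2)]
E
python3 - <<'E'
from h import *
t=manip.capture("top");s=manip.capture("scene")
f=lambda x,y:(215+x/5,165+y/5); g=lambda x,y:(365+(x-400)/5,185+y/5)
S=lambda x,y:(255+x/4,155+y/4); D=lambda x,y:(150+(x-420)/4,285+(y-300)/4)
print("bar",tri(ray(t,f(171,110)),ray(s,S(260,98))))
for z in(.248,): 
  a,b=atz(t,f(50,119),z),atz(t,f(292,101),z);print(a,b,np.linalg.norm(a-b),"yaw",np.arctan2(-(a-b)[0],(a-b)[1]))
for e in [(583,155),(692,155),(637,127),(637,183)]: print("blk",atz(t,g(*e),.082))
print("btn",atz(t,g(595,123),.076),atz(t,g(662,123),.076))
print("blk corners scene",[atz(s,D(*e),.082).round(4) for e in[(452,468),(498,492),(575,430),(540,402)]])
print("plate top",atz(s,D(530,375),.09),atz(s,D(592,415),.09))
for a,b,z in[((333,210),(412,206),.015),((333,231),(422,228),.015),((430,201),(498,197),.09)]:
  a,b=atz(t,a,z),atz(t,b,z);print(a,b,"yaw",np.arctan2(-(a-b)[0],(a-b)[1]))
# nailer base edge
for a,b,z in[((235,249),(281,247),.01)]:
  a,b=atz(t,a,z),atz(t,b,z);print(a,b,"yaw",np.arctan2(-(a-b)[0],(a-b)[1]))
print("base sides",[atz(t,f(*e),.01).round(4) for e in[(75,70),(100,428),(305,52),(332,408)]])
E
```

```text
bar (array([0.58886568, 0.18607319, 0.24441921]), [np.float64(0.000626571185415715), np.float64(0.0006265711854157902)])
[0.5840574  0.24027513 0.248     ] [0.59193541 0.13072318 0.248     ] 0.10983484113744531 yaw 0.07178759767112254
blk [ 0.52928166 -0.20669145  0.082     ]
blk [ 0.52910714 -0.26563526  0.082     ]
blk [ 0.54403115 -0.23609666  0.082     ]
blk [ 0.51438059 -0.23554311  0.082     ]
btn [ 0.54656444 -0.21515193  0.076     ] [ 0.54649443 -0.25155947  0.076     ]
blk corners scene [array([ 0.5258, -0.2691,  0.082 ]), array([ 0.5558, -0.2638,  0.082 ]), array([ 0.5544, -0.2102,  0.082 ]), array([ 0.5257, -0.2093,  0.082 ])]
plate top [ 0.51329713 -0.20433858  0.09      ] [ 0.55929214 -0.2016742   0.09      ]
[ 0.54961065 -0.03303663  0.015     ] [ 0.56034856 -0.25538891  0.015     ] yaw 0.04825485239870182
[ 0.49152081 -0.03252091  0.015     ] [ 0.49873236 -0.28282291  0.015     ] yaw 0.028803416712667354
[ 0.56831917 -0.28176345  0.09      ] [ 0.57913223 -0.47112796  0.09      ] yaw 0.05703988913307107
[0.44261126 0.2382343  0.01      ] [0.44787399 0.11114892 0.01      ] yaw 0.04138731172290089
base sides [array([0.6371, 0.2527, 0.01  ]), array([0.4382, 0.2382, 0.01  ]), array([0.6469, 0.1245, 0.01  ]), array([0.449, 0.11 , 0.01 ])]
```

step_arm(steps=[-1,0,-3.5,0,0,0,0,-1,0,-7,0,0,0,0,-1,0,-10.5,0,0,0.05,0,-1,-1.5,-10.5,-3,0,0.12,0,-1,-3,-10.5,-6,0,0.2,0,-1,-4.5,-10.5,-9,0,0.28,0,-1,-6,-10.5,-12,0,0.36,0,-1,-7.5,-10.5,-15,0,0.44,0,-1,-9,-10.5,-18,0,0.51,0,-1,-10.5,-10.5,-21,0,0.58,0,-1,-12,-10.5,-24,0,0.65,0,-1,-13.5,-10.5,-27,0,0.72,0,-1,-15,-10.5,-30,0,0.79,0,-1,-16.5,-10.5,-33,0,0.86,0,-1,-18,-10.5,-36,0,0.92,0,-1,-19.5,-10.5,-39,0,0.97,0,-1,-21,-10.5,-42,0,1.01,0,-1,-22.2,-10.5,-44.5,0,1.04,0,-1,-22.2,-10.5,-44.5,0,1.04,0,-1,-22.2,-10.5,-44.5,0,1.04,0], squeeze=25)

```text
clock: 1.87
eef_pos: [0.5892, 0.1844, 0.3312]
tcp_rot: [-1.572, 0.001, 0.068]
contact_force: [-0.1, -0.4, -0.1]
width: 0.0929
```

```bash
python3 - <<'E'
from h import *
s=manip.state();print(s["clock"],s["eef_pos"],s["tcp_rot"],s["joints"],s["contact_force"])
c=manip.capture("wrist");cv2.imwrite("pics/w1.png",c["color"]);print(c["K"],c["k1"],c["tool_from_camera"])
E
```

```text
1.8667 [0.58919372 0.18443347 0.33116633] [-1.57181540e+00  7.21614477e-04  6.78842082e-02] [-0.52565415  0.50202364  0.32025938  1.35888169 -0.15668226  1.30641123
 -0.13342464] [-0.1304209  -0.38856829 -0.0676585 ]
[[316.57537741   0.         282.0439663 ]
 [  0.         316.57537741 211.0387806 ]
 [  0.           0.           1.        ]] -0.018184861678996227 [[ 9.99999914e-01  2.73586468e-04 -3.12104768e-04 -7.42356778e-04]
 [-3.72751751e-04  2.61311030e-01 -9.65254581e-01 -1.58170481e-01]
 [-1.82524173e-04  9.65254614e-01  2.61311110e-01  7.20408388e-02]
 [ 0.00000000e+00  0.00000000e+00  0.00000000e+00  1.00000000e+00]]
```

View pics/w1.png

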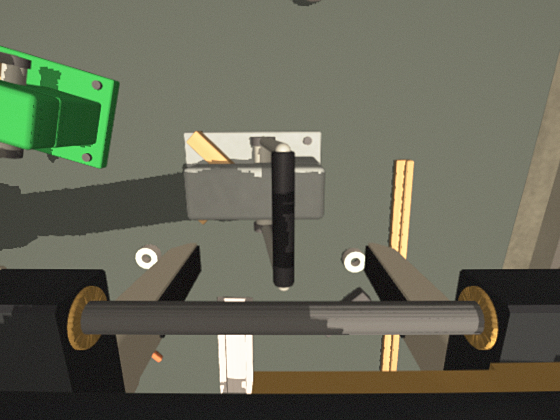

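The wrist view shows the bar, black from (283,150) to (284,286), vertical in the image and midway between the fingers.

```bash
python3 - <<'E'
from h import *
from scipy.spatial.transform import Rotation as R
s=manip.state();T=np.eye(4);T[:3,:3]=R.from_euler("xyz",s["tcp_rot"]).as_matrix();T[:3,3]=s["eef_pos"]
c=manip.capture("wrist");T=T@c["tool_from_camera"]
a,b=atz(c,(283,152),.248,T),atz(c,(284,284),.248,T)
m=(a+b)/2;print(a,b,m,np.linalg.norm(a-b),"yaw",np.arctan2(-(a-b)[0],(a-b)[1]))
for uv in[(185,132),(321,132)]: print(atz(c,uv,.01,T))
d=np.array([m[0],m[1],.237])-s["eef_pos"];print("tool shift cm",R.from_euler("xyz",s["tcp_rot"]).as_matrix().T@d*100)
E
```

```text
[0.58450661 0.23940828 0.248     ] [0.59327707 0.13001079 0.248     ] [0.58889184 0.18470953 0.248     ] 0.1097484958919204 yaw 0.07999948588391186
[0.44019698 0.23944116 0.01      ]
[0.64004561 0.25359886 0.01      ]
tool shift cm [ 0.0530159   9.42055166 -0.21639292]
```

step_arm(steps=[-1,0,1,0,0,0,0,-1,0,2.5,0,0,-0.008,0,-1,0,4,-0.1,0,-0.008,0,-1,0,5.5,-0.2,0,-0.008,0,-1,0,7,-0.2,0,-0.008,0,-1,0,8.5,-0.2,0,-0.008,0,-1,0,9.4,-0.2,0,-0.008,0,-1,0,9.4,-0.2,0,-0.008,0,-1,0,9.4,-0.2,0,-0.008,0], squeeze=25)

```text
clock: 2.72
eef_pos: [0.5881, 0.1856, 0.2373]
tcp_rot: [-1.571, 0.001, 0.082]
contact_force: [0.8, 0.1, -0.0]
width: 0.0931
```

step_arm(steps=[0,0,0,0,0,0,0,0.4,0,0,0,0,0,0,1,0,0,0,0,0,0,1,0,0,0,0,0,0,1,0,0,0,0,0,0,1,0,0,0,0,0,0,1,0,0,0,0,0,0,1,0,0,0,0,0,0,1,0,0,0,0,0,0,1,0,0,0,0,0,0], squeeze=25)

```text
clock: 3.55
eef_pos: [0.5887, 0.1846, 0.2376]
tcp_rot: [-1.571, 0.0, 0.08]
contact_force: [0.6, 0.3, 0.0]
width: 0.0311
```

step_arm(steps=[1,0,0,0,0,0,0,1,0,0,0,0,0,0,1,0,0,0,0,0,0,1,0,0,0,0,0,0,1,0,0,0,0,0,0])

```text
clock: 3.97
eef_pos: [0.5892, 0.1847, 0.2378]
tcp_rot: [-1.571, -0.001, 0.08]
contact_force: [3.1, 1.3, -1.4]
width: 0.0172
```

step_arm(steps=[1,-0.4,-0.05,0,0,0,0,1,-0.8,-0.1,0,0,0,0,1,-1.6,-0.16,0,0,0,0,1,-2.4,-0.18,0,0,0,0,1,-3.2,-0.16,0,0,0,0,1,-4,-0.1,0,0,0,0,1,-4.78,0,0,0,0,0,1,-5.57,0.14,0,0,0,0,1,-6.35,0.32,0,0,0,0,1,-7.1,0.54,0,0,0,0,1,-7.88,0.79,0,0,0,0,1,-7.88,0.79,0,0,0,0])

```text
clock: 4.97
eef_pos: [0.5123, 0.1793, 0.2324]
tcp_rot: [-1.568, -0.009, 0.08]
contact_force: [4.8, 1.1, 6.2]
width: 0.017
```

step_arm(steps=[1,-0.74,0.29,0,0,0,0,1,-1.47,0.62,0,0,0,0,1,-2.18,0.98,0,0,0,0,1,-2.87,1.39,0,0,0,0,1,-3.54,1.82,0,0,0,0,1,-4.19,2.29,0,0,0,0,1,-4.82,2.79,0,0,0,0,1,-5.42,3.32,0,0,0,0,1,-5.6,3.5,0,0,0,0,1,-5.76,3.66,0,0,0,0,1,-5.76,3.66,0,0,0,0,1,-5.76,3.66,0,0,0,0])

```text
clock: 5.97
eef_pos: [0.4578, 0.1754, 0.1961]
tcp_rot: [-1.567, -0.013, 0.08]
contact_force: [7.2, 2.0, 6.1]
width: 0.0172
```

```bash
python3 - <<'E'
from h import *
s=manip.state();print(s["clock"],s["eef_pos"],s["tcp_rot"],s["contact_force"],s["wrist_torque"],s["width"])
p=s["eef_pos"]+[0,0,.011]; d=(p[:2]-np.array([.5892,.1847]))@[np.cos(.078),np.sin(.078)]
print(d,p[2],"angle from x",np.arcsin((-d-.0239)/.16)+.15,"from atan",np.arctan2(-d-.0239,p[2]-.09)+.15, np.hypot(-d-.0239,p[2]-.09))
c=manip.capture("scene")["color"][150:290,220:360];cv2.imwrite("pics/s2.png",cv2.resize(c,(560,560),interpolation=cv2.INTER_CUBIC))
E
```

```text
5.9667 [0.45784755 0.17537528 0.19608163] [-1.56743902 -0.01282665  0.08006133] [7.18399987 1.96047281 6.12032781] [ 0.44003959 -1.63975269  0.01950353] 0.017202562496278228
-0.1316796721963441 0.20708163417448605 angle from x 0.8890999111033892 from atan 0.8940541834138436 0.1591369435414655
```

View pics/s2.png

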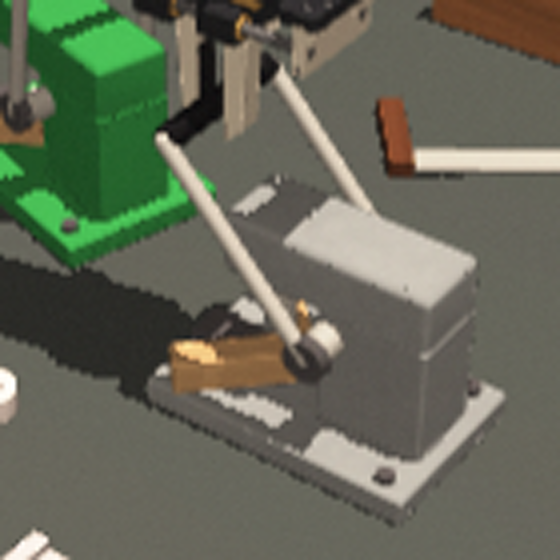

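The lever is pulled over and the bar is still in the pads. I estimate about 0.89 rad with no rise in force yet, so I'll press on to the hard stop.

step_arm(steps=[1,-0.15,0.14,0,0,0,0,1,-0.3,0.28,0,0,0,0,1,-0.44,0.42,0,0,0,0,1,-0.44,0.42,0,0,0,0,1,-0.44,0.42,0,0,0,0])

```text
clock: 6.43
eef_pos: [0.4566, 0.1753, 0.1947]
tcp_rot: [-1.566, -0.02, 0.079]
contact_force: [7.3, 0.4, 17.9]
width: 0.0175
```

The force rose to 19 N with almost no motion, so the bar is at its end stop. Now I'll ease it back slowly.

step_arm(steps=[1,0.39,-0.38,0,0,0,0,1,0.78,-0.76,0,0,0,0,1,0.93,-0.89,0,0,0,0,1,1.08,-1.02,0,0,0,0,1,1.23,-1.16,0,0,0,0,1,1.38,-1.29,0,0,0,0,1,1.54,-1.42,0,0,0,0,1,1.7,-1.54,0,0,0,0,1,1.85,-1.67,0,0,0,0,1,2.01,-1.79,0,0,0,0,1,2.17,-1.91,0,0,0,0,1,2.33,-2.02,0,0,0,0,1,2.49,-2.14,0,0,0,0,1,2.66,-2.26,0,0,0,0,1,2.82,-2.36,0,0,0,0,1,2.99,-2.47,0,0,0,0,1,3.16,-2.58,0,0,0,0,1,3.33,-2.69,0,0,0,0])

```text
clock: 7.93
eef_pos: [0.4845, 0.177, 0.2156]
tcp_rot: [-1.57, -0.006, 0.08]
contact_force: [11.6, 2.7, -9.0]
width: 0.0174
```

step_arm(steps=[1,0.17,-0.1,0,0,0,0,1,0.34,-0.2,0,0,0,0,1,0.52,-0.3,0,0,0,0,1,0.69,-0.4,0,0,0,0,1,0.87,-0.49,0,0,0,0,1,1.05,-0.59,0,0,0,0,1,1.22,-0.68,0,0,0,0,1,1.4,-0.77,0,0,0,0,1,1.58,-0.85,0,0,0,0,1,1.76,-0.94,0,0,0,0,1,1.95,-1.02,0,0,0,0,1,2.13,-1.1,0,0,0,0,1,2.31,-1.17,0,0,0,0,1,2.5,-1.25,0,0,0,0,1,2.68,-1.32,0,0,0,0,1,2.87,-1.39,0,0,0,0,1,3.06,-1.45,0,0,0,0,1,3.25,-1.52,0,0,0,0,1,3.44,-1.58,0,0,0,0,1,3.63,-1.64,0,0,0,0])

```text
clock: 9.6
eef_pos: [0.5174, 0.1793, 0.232]
tcp_rot: [-1.57, 0.001, 0.08]
contact_force: [4.2, 1.8, -4.2]
width: 0.0171
```

step_arm(steps=[1,0.19,-0.06,0,0,0,0,1,0.38,-0.11,0,0,0,0,1,0.58,-0.17,0,0,0,0,1,0.77,-0.22,0,0,0,0,1,0.96,-0.27,0,0,0,0,1,1.16,-0.31,0,0,0,0,1,1.35,-0.36,0,0,0,0,1,1.55,-0.4,0,0,0,0,1,1.75,-0.44,0,0,0,0,1,1.94,-0.47,0,0,0,0,1,2.14,-0.51,0,0,0,0,1,2.34,-0.54,0,0,0,0,1,2.54,-0.57,0,0,0,0,1,2.73,-0.59,0,0,0,0,1,2.93,-0.62,0,0,0,0,1,3.13,-0.64,0,0,0,0,1,3.33,-0.66,0,0,0,0,1,3.53,-0.67,0,0,0,0,1,3.73,-0.69,0,0,0,0,1,3.93,-0.7,0,0,0,0])

```text
clock: 11.27
eef_pos: [0.557, 0.1814, 0.2392]
tcp_rot: [-1.572, 0.0, 0.08]
contact_force: [1.1, -1.2, -0.2]
width: 0.0173
```

step_arm(steps=[1,0.2,0,0,0,0,0,1,0.4,-0.01,0,0,0,0,1,0.6,-0.02,0,0,0,0,1,0.8,-0.02,0,0,0,0,1,1,-0.02,0,0,0,0,1,1.2,-0.01,0,0,0,0,1,1.4,0,0,0,0,0,1,1.6,0,0,0,0,0,1,1.8,0.02,0,0,0,0,1,2,0.03,0,0,0,0,1,2.2,0.04,0,0,0,0,1,2.4,0.06,0,0,0,0,1,2.6,0.08,0,0,0,0,1,2.8,0.11,0,0,0,0,1,3,0.13,0,0,0,0,1,3.19,0.16,0,0,0,0,1,3.24,0.17,0,0,0,0,1,3.24,0.17,0,0,0,0,1,3.24,0.17,0,0,0,0])

```text
clock: 12.85
eef_pos: [0.5895, 0.1842, 0.2375]
tcp_rot: [-1.572, -0.0, 0.08]
contact_force: [-0.4, -5.2, -0.5]
width: 0.0173
```

Back at rest: x is 0.5895 against 0.5892 when first gripped, and the spring load is gone. I'll open the gripper and rise.

step_arm(steps=[1,0.08,0.02,0,0,0,0,1,0.08,0.02,0,0,0,0,0.5,0.08,0.02,0,0,0,0,0.2,0.08,0.02,0,0,0,0,-0.2,0,0,0,0,0,0,-1,0,0,0,0,0,0,-1,0,0,0,0,0,0,-1,0,0,0,0,0,0,-1,0,0,0,0,0,0,-1,0,0,0,0,0,0])

```text
clock: 13.68
eef_pos: [0.5892, 0.1849, 0.2376]
tcp_rot: [-1.571, -0.0, 0.08]
contact_force: [0.1, -0.3, -0.1]
width: 0.0656
```

```bash
python3 - <<'E'
from h import *
s=manip.state();print(s["clock"],s["eef_pos"],s["tcp_rot"],s["width"],s["contact_force"])
y=s["tcp_rot"][2]
d=np.array([.530,-.2345])-s["eef_pos"][:2]
print("tool x,z cm",100*(d@[np.cos(y),np.sin(y)]),100*(d@[-np.sin(y),np.cos(y)]))
E
```

```text
13.6833 [0.58919136 0.18486394 0.23755332] [-1.57058711e+00 -8.06775344e-05  8.00848599e-02] 0.06562642215424472 [ 0.09763048 -0.31266336 -0.10206393]
tool x,z cm -9.255045976264293 -41.328457547738616
```

step_arm(steps=[-1,0,-2.5,0,0,0,0,-1,0,-5.5,0,0,0,0,-1,0,-8.5,0,0,0,0,-1,0,-9.3,0,0,0,0,-1,-0.5,-9.3,-2.3,0,0.005,0,-1,-1.2,-9.3,-5.3,0,0.01,0,-1,-2,-9.3,-8.8,0,0.015,0,-1,-2.8,-9.3,-12.3,0,0.02,0,-1,-3.6,-9.3,-15.8,0,0.025,0,-1,-4.4,-9.3,-19.3,0,0.03,0,-1,-5.2,-9.3,-22.8,0,0.035,0,-1,-6,-8,-26.3,0,0.035,0,-1,-6.8,-6,-29.8,0,0.035,0,-1,-7.6,-4,-33.3,0,0.035,0,-1,-8.4,-2,-36.8,0,0.035,0,-1,-9,0,-40,0,0.035,0,-1,-9.3,3,-41.3,0,0.035,0,-1,-9.3,4.8,-41.3,0,0.035,0,-1,-9.3,4.8,-41.3,0,0.035,0,-1,-9.3,4.8,-41.3,0,0.035,0])

```text
clock: 15.35
eef_pos: [0.5291, -0.2338, 0.1886]
tcp_rot: [-1.569, 0.002, 0.045]
contact_force: [0.5, 0.4, 0.1]
width: 0.0928
```

step_arm(steps=[-1,0,0,0,0,0,0,-1,0,0,0,0,0,0,-1,0,0,0,0,0,0,-1,0,0,0,0,0,0])

```text
clock: 15.68
eef_pos: [0.5303, -0.2341, 0.1908]
tcp_rot: [-1.572, -0.002, 0.046]
contact_force: [-0.5, 0.0, 0.2]
width: 0.0928
```

```bash
python3 - <<'E'
from h import *
s=manip.state();print(s["clock"],s["eef_pos"],s["tcp_rot"],s["joints"],s["contact_force"])
np.save("st.npy",np.r_[s["eef_pos"],s["tcp_rot"]])
c=manip.capture("wrist");cv2.imwrite("pics/w2.png",c["color"])
im=c["color"][150:390,140:420]
cv2.imwrite("pics/w2b.png",cv2.resize(c["color"][120:400,130:430],(600,560),interpolation=cv2.INTER_CUBIC))
E
```

```text
15.6833 [ 0.53026989 -0.23406408  0.19076543] [-1.5715831  -0.00218375  0.04627013] [ 0.1523126   0.5606763   0.35822943  1.69138244 -0.2352441   0.92974222
  0.64755286] [-0.50901593  0.00354956  0.24999255]
```

View pics/w2b.png

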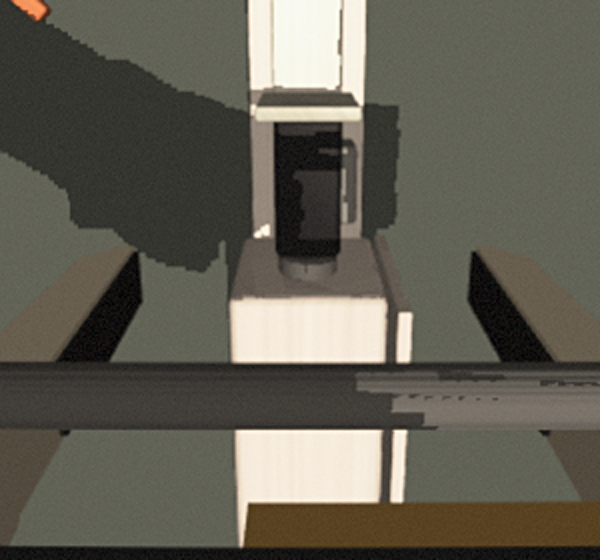

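The wrist view (2x crop) shows the grip block centred between the fingers. Its top spans x 275–341, y 122–255 in the crop, and the button is on the right (+x) side.

```bash
python3 - <<'E'
from h import *
from scipy.spatial.transform import Rotation as R
st=np.load("st.npy");T=np.eye(4);T[:3,:3]=R.from_euler("xyz",st[3:]).as_matrix();T[:3,3]=st[:3]
c=manip.capture("wrist");T=T@c["tool_from_camera"]
P=lambda x,y,z:atz(c,(130+x/2,120+y/2),z,T)
for e in[(275,180),(341,180),(276,245),(340,245),(308,122),(308,256)]: print("blk",e,P(*e,.082))
print("btn",P(356,140,.076),P(356,222,.076));print("plate top",P(256,114,.09),P(360,114,.09))
for a,b,z in[((250,10),(250,220),.015),((364,5),(360,95),.015),((232,300),(238,540),.09)]:
  d=P(*a,z)-P(*b,z);print("yaw",np.arctan2(-d[0],d[1]))
E
```

```text
blk (275, 180) [ 0.51715123 -0.23404414  0.082     ]
blk (341, 180) [ 0.54592559 -0.23273673  0.082     ]
blk (276, 245) [ 0.51862584 -0.26421876  0.082     ]
blk (340, 245) [ 0.54733338 -0.26292339  0.082     ]
blk (308, 122) [ 0.53031693 -0.20784672  0.082     ]
blk (308, 256) [ 0.53322961 -0.26885145  0.082     ]
btn [ 0.55184147 -0.21588502  0.076     ] [ 0.55440386 -0.25374715  0.076     ]
plate top [ 0.50863765 -0.20412345  0.09      ] [ 0.55142132 -0.20216663  0.09      ]
yaw 0.024017108015869204
yaw 0.024106095336465634
yaw 0.03763995303335072
```

step_arm(steps=[-1,0.1,2,-0.1,0,0,0,-1,0.1,4.5,-0.1,0,0,0,-1,0.1,7,-0.1,0,0,0,-1,0.1,9.5,-0.1,0,0,0,-1,0.1,11.5,-0.1,0,0,0,-1,0.1,13,-0.1,0,0,0,-1,0.1,13.6,-0.1,0,0,0,-1,0.1,13.6,-0.1,0,0,0,-1,0.1,13.6,-0.1,0,0,0,-1,0.1,13.6,-0.1,0,0,0], squeeze=30)

```text
clock: 16.62
eef_pos: [0.5314, -0.2359, 0.0548]
tcp_rot: [-1.572, -0.002, 0.045]
contact_force: [-0.1, 0.2, 0.3]
width: 0.0931
```

step_arm(steps=[1,0,0,0,0,0,0,1,0,0,0,0,0,0,1,0,0,0,0,0,0,1,0,0,0,0,0,0,1,0,0,0,0,0,0,1,0,0,0,0,0,0,1,0,0,0,0,0,0,1,0,0,0,0,0,0,1,0,0,0,0,0,0,1,0,0,0,0,0,0,1,0,0,0,0,0,0,1,0,0,0,0,0,0,1,0,0,0,0,0,0,1,0,0,0,0,0,0])

```text
clock: 17.78
eef_pos: [0.5323, -0.2353, 0.0536]
tcp_rot: [-1.572, -0.003, 0.046]
contact_force: [5.3, -0.2, -4.0]
width: 0.0304
```

The opening is 30.4 mm, so the button is in. Now I'll draw the arm out.

step_arm(steps=[1,0,0,0.2,0,0,0,1,0,0,0.6,0,0,0,1,0,0,1.2,0,0,0,1,0,0,1.8,0,0,0,1,0,0,2.4,0,0,0,1,0,0,3,0,0,0,1,0,0,3.6,0,0,0,1,0,0,4.2,0,0,0,1,0,0,4.8,0,0,0,1,0,0,5.4,0,0,0,1,0,0,6,0,0,0,1,0,0,6.6,0,0,0,1,0,0,7.2,0,0,0,1,0,0,7.8,0,0,0,1,0,0,8,0,0,0,1,0,0,8,0,0,0])

```text
clock: 19.12
eef_pos: [0.5286, -0.1571, 0.0536]
tcp_rot: [-1.575, -0.003, 0.045]
contact_force: [4.6, -3.1, -6.1]
width: 0.0309
```

```bash
python3 - <<'E'
from h import *
s=manip.state();print(s["clock"],s["eef_pos"],s["tcp_rot"],s["contact_force"],s["width"])
E
```

```text
19.1167 [ 0.52856775 -0.15712214  0.05362821] [-1.57471847 -0.0033365   0.04538058] [ 4.61649792 -3.06479279 -6.08251025] 0.030922402845460866
```

step_arm(steps=[1,0,0,0.5,0,0,0,1,0,0,1,0,0,0,1,0,0,1.5,0,0,0,1,0,0,2,0,0,0,1,0,0,2.5,0,0,0,1,0,0,3,0,0,0,1,0,0,3.5,0,0,0,1,0,0,4,0,0,0,1,0,0,4.4,0,0,0,1,0,0,4.8,0,0,0,1,0,0,5.1,0,0,0,1,0,0,5.3,0,0,0,1,0,0,5.5,0,0,0,1,0,0,5.5,0,0,0,1,0,0,5.5,0,0,0])

```text
clock: 20.37
eef_pos: [0.5261, -0.1053, 0.0537]
tcp_rot: [-1.578, -0.004, 0.043]
contact_force: [5.4, -7.4, -7.3]
width: 0.0307
```

step_arm(steps=[1,0,0,0.2,0,0,0,1,0,0,0.4,0,0,0,1,0,0,0.4,0,0,0,1,0,0,0.4,0,0,0,1,0,0,0.4,0,0,0,1,0,0,0.4,0,0,0])

```text
clock: 20.87
eef_pos: [0.5261, -0.1051, 0.0538]
tcp_rot: [-1.583, -0.005, 0.04]
contact_force: [5.6, -11.9, -9.0]
width: 0.0308
```

```bash
python3 - <<'E'
from h import *
s=manip.state();print(s["clock"],s["eef_pos"],s["tcp_rot"],s["contact_force"],s["width"])
c=manip.capture("scene")["color"];cv2.imwrite("pics/s3.png",c)
E
```

```text
20.8667 [ 0.52610169 -0.10509171  0.05376774] [-1.58330438 -0.00535427  0.0400885 ] [  5.64631977 -11.93750439  -9.01120573] 0.030791076045158176
```

View pics/s3.png

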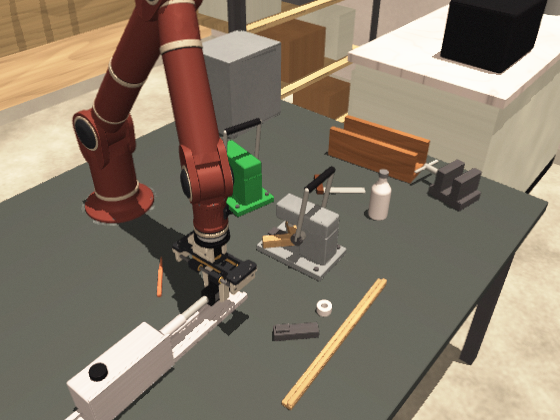

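The arm is against its second stop: the force rises while the position holds, 130 mm from home, with the button in. The lever is back at rest in the picture. Handing in.

```bash
python3 -c "
from cell import manip
print(manip.job_done()); s=manip.state(); print(s['clock'],s['eef_pos'],s['width'],s['contact_force'])"
```

```text
the job is handed in; nothing more can be done
None
the job is handed in; nothing more can be done
```

The job is done in the order asked and was handed in at about 21 s, with the stop arm still held at its second stop.

- **Lever:** I pinched the grey nailer's bar and pulled it forward until it met its end stop. The force rose from about 9.5 N to 19 N with under 2 mm more travel, and I estimate about 0.89–0.90 rad. I eased it back over about 6 s and released it at rest. The gripper was within 0.5 mm of where it first gripped the bar, and the spring load was gone. The last picture shows the lever at rest.
- **Stop arm:** I squeezed the grip at 30 N, which pressed the button (opening about 31 mm). I drew it out past the first stop to the second, 130 mm along the slide. Pressing 4 mm further raised the force by 4.5 N with only 0.2 mm of movement.
- **Other things on the bench:** in the last picture everything I could see lies where it was. The nearer spacer was hidden behind the gripper, so I could not check it, but no low move went near it.
- **Disagreement:** the fence track's direction read 0.024–0.057 rad, depending on the edge measured. I used 0.045; the side force stayed near 5 N.

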